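# Wedge the sagging cubby door tight at its mark

## Task

The frosted door of the little pine cubby has dropped at one end and rattles. Slide the wooden wedge, thin end first and flat on the desk, under the metal runner at the door's dropped end and push it in until the strip on the door has risen level with the strip on the frame beside it, where the door meets a hard stop; press on until it sits firmly against that stop, but do not force it, then let go so that the wedge keeps it tight. Let the wedge alone lift the door (keep the gripper off it), and leave the other things where they are.

Things in the scene. Friction and masses are not known exactly. Their poses are not given: they have to be found in the camera images.
- wedge_grip (a point): Grip point of the loose wedge: pale birch, 80 g, 160 mm long, 36 mm wide, flat underside, top sloping evenly 1 in 5 from a 4 mm thick thin end to a 36 mm high butt. The point is midway across its width, 34 mm from the butt, 126 mm from the thin end, 14.5 mm above the underside (wedge 29 mm high there). Axes: z up, x across the width (the sides to grasp), -y from butt to thin end.
- wedge_tip (a point): Middle of the wedge's thin end edge, 2 mm above its underside. Same axes as wedge_grip.
- runner (a point): Lowest point, mid-length, of the runner: an aluminium rod, 12 x 50 mm, parallel to the cubby's front, under a pine block that sticks out 26 mm from the face of the door, at the lower corner of its dropped end (top 50 mm above the desk). The wedge goes in under it squarely, along the cubby's -y. Underside 9 to 15 mm above the desk at the start; has to rise 7 mm. Axes as mark within 0.04 rad.
- door_line (a point): End, next to the frame, of the dark steel strip on the door's face (52 mm long, 6 mm high, level once the door is level); at half the strip's height. It has to rise by about 8.5 mm to come level with mark.
- mark (a point): Height mark: the end, next to the door, of the dark steel strip (20 x 6 mm) fixed to the cubby's upright frame post at the door's dropped end; at half the strip's height. Axes are the cubby's: z up, y straight out of its front, x along the front from the dropped end to the other. With the door at the mark, runner is 44 mm to +x, 8 mm to +y and 101 mm below this point.
- cubby: Fixed pine cubby, 300 mm long (x), 180 mm deep (y), 192 mm high, on four levelling feet set differently each time: its height varies by +-3 mm. Origin under its centre, 192 mm below its top; front faces +y, door's mid-plane at y = 96 mm, dropped end at -x. Its bottom is at least 40 mm over the desk: behind the runner the thin end has 140 mm of free room.
- ruler_center (a point): Centre of a flat piece of birch ruler, 110 x 30 x 4 mm, lying on the desk. Bystander.
- remover_center (a point): Middle of a black staple remover with two jaws, about 55 x 28 x 42 mm, on the desk; the point is 15 mm up. Bystander.
- mug: Blue mug, 82 mm wide, 95 mm high, handle at its +y; origin under its centre. Bystander.
- bell: Brass hand bell, 72 mm wide, 111 mm high with its wooden handle upright, standing on the cubby's top; origin under its centre. Bystander.
- door: Frosted door, 250 x 142 x 6 mm. Origin: its pivot, far lower corner, 200 mm from the runner; axes the cubby's when dropped, turned 0.035 rad about y at the mark, stop at 0.0365. Bears on the wedge with 2.5 to 4.3 N as it rises (push 3 to 8 N, more if the wedge is also pressed down); tight means 6 to 20 N on the wedge: a push of 11 to 17 N, and 4 N or more above that while rising. Over 20 N harms.
Mind the look-alikes: they are no part of the job. Of the things like the part that bears wedge_grip, leave any that is blue, green or purple; of the rest the larger one is meant.

How it is judged:
By the outcome, as a careful person would: the job done as asked, in the order asked, and still so for the second after the job is handed in, with the robot touching nothing.
It also fails if it takes over 66 s, if anything falls off the work surface, if the arm or the gripper's body presses on something with over 40 N, if the wrist force passes 120 N, or if a joint passes its speed limit or range.

## Robot

A 7-joint arm with a two-finger parallel gripper is mounted at the origin on the work surface. World frame = base frame: x ahead of the robot, y to its left, z up, the work surface at z = 0. Lengths are in m, angles in rad, forces in N, time in s.
With the tool pointing down it reaches from about 0.375 to 0.925 m from the base axis. Payload 3.1 kg.
Tool frame: the origin (TCP) lies between the finger pads; the fingertips stand 19 mm ahead of it and the grasp point (between the pads) is the TCP; z points along the fingers, y is the direction in which the jaws open and shut (so a half turn about z gives the same grasp; the last joint's range is limited). The gripper opens to 85 mm and grips with 20 to 120 N. Pads are 22 mm wide; open, the fingers measure 114 mm over their backs; the gripper's body (76 mm by 85 mm) begins 54 mm behind the grasp point. The pads swing forward as they close: fully open they stand 13 mm farther back than shut.
Start: joints at [-1.423, 0.383, 0.044, 1.598, -0.018, 1.161, -0.05], TCP at [0.158, 0.63, 0.25] pointing down, gripper open.
Joint ranges: [-2.61, 2.61], [-0.41, 2.15], [-1.48, 1.57], [0, 2.5], [-1.57, 4.71], [0.05, 1.97], [-2.85, 2.85]. Speed limits (rad/s): [2.79, 2.79, 3.14, 3.14, 3.14, 3.14, 3.14].

## Interface

Orientations are given as a unit quaternion [x, y, z, w].
In Python, from bench import move_ptp, movel, move_j, move_gripper, pause, inverse_kinematics, read_camera, camera_params, MotionError, sign_off, look_for, tip_of, read_time_s, read_qpos, read_joint_vel, read_effort, read_eef_pos, read_tcp_rot, read_ft_force, read_ft_torque, read_finger_gap gives the robot as it stands. Calls block until the motion is done:
- move_ptp(position, orientation): joint-space move of the TCP to a pose.
- movel(position, orientation=None, speed=0.15): straight line of the TCP; orientation=None keeps the orientation; speed is the mean speed in m/s.
- move_j(angles): joint-space move.
- move_gripper(opening, effort=None): finger opening in m; effort is the grip in N (None keeps the last); returns when the fingers have stopped.
- pause(seconds).
- inverse_kinematics(position, orientation): joint angles nearest the present ones, or None.
- read_camera(name): name is "scene" or "top" or "wrist"; returns the picture (400x640x3 uint8, red, green, blue); there is no depth.
- camera_params(name): a dict with "K" (3x3 intrinsics, pixels), "dist_coeffs" ([k1, k2, p1, p2, k3] as OpenCV has them; the pictures are not rectified), "camera_from_world" (4x4, takes a point from world to camera coordinates). Camera axes: x right, y down, z forward; pixel columns grow to the right and rows downward; lengths in m; the calibration is good to about 2 mm. A picture is of the moment at which its call begins: read the wrist's pose just before it. camera_params takes no time and is no camera call; for the wrist camera it gives the pose at the moment of the call.
A pose or a line that the arm cannot do raises MotionError and nothing moves.
- sign_off(): hands the job in, once; it reports no verdict.
Trained networks look in the newest picture that a camera, given by its name, has taken for a name from the list of things; names that differ only in an ending like _2 or _b are one class to them, and where a whole thing is asked for, a point or a joint stands for the part that bears it (a point fixed in the world has none). Each returns a list of dicts, best first, with "confidence" (0 to 1); they miss things now and then, are a little off and sometimes report something else, mostly with a low value. They report only what shows in the picture. A call takes as long as a camera call. They do not tell look-alikes from the thing itself.
- look_for(camera, name): "at" ([column, row] in pixels, amid what is visible of it).
- tip_of(camera, name): "at" ([column, row] in pixels: a listed point, or the origin of a listed thing).
Readings, each from a call of its own:
- read_time_s(): time.
- read_qpos(): joint angles.
- read_joint_vel(): joint speeds.
- read_effort(): joint torques, N m.
- read_eef_pos(): TCP position.
- read_tcp_rot(): TCP orientation.
- read_ft_force(): force on the tool from outside, world axes, zero at the start.
- read_ft_torque(): the same for the moment, N m.
- read_finger_gap(): finger opening in m.
Only numpy, scipy, OpenCV 4.12 (cv2) and the standard library are available. Lean on these libraries where they do the work, as an engineer would, in place of code of your own. Each camera call takes 0.05 s, during which the arm holds its last target.

## Working session

There is one attempt and no reset: what is moved stays moved. The work goes in short steps, each a Python script; the robot and the scene stay as the last script left them, time stands still between calls to the robot, and variables do not carry over. Pictures are saved under pics/ and viewed, and the job is handed in when it is done.

```bash
ls; mkdir -p pics
cat > h.py <<'E'
import numpy as np, cv2
from bench import *
def cap(n,f):
    im=read_camera(n); cv2.imwrite('pics/'+f,im[:,:,::-1]); return im
E
python3 - <<'E'
from h import *
print(read_time_s(), read_tcp_rot(), read_eef_pos())
for c in ['scene','top','wrist']:
    cap(c,c+'0.png'); p=camera_params(c); print(c,np.round(p['K'],1).tolist(),p['dist_coeffs'],np.round(p['camera_from_world'],3).tolist())
    for n in ['wedge_grip','wedge_tip','runner','door_line','mark','cubby','ruler_center','remover_center','mug','bell','door']:
        if c=='wrist' and n in('mug','bell'):continue
        print(n,[(np.round(d['at'],1).tolist(),round(d['confidence'],2)) for d in tip_of(c,n)][:4])
print(read_time_s())
E
```

```text
pics
0.0 [ 1.22555921e-01  9.92460723e-01 -1.32340923e-03 -9.42715177e-05] [0.1579524  0.62958555 0.24887114]
scene [[498.7, 0.0, 324.0], [0.0, 498.7, 199.4], [0.0, 0.0, 1.0]] [0.0284577 0.        0.        0.        0.       ] [[-0.578, 0.816, 0.003, 0.296], [0.529, 0.378, -0.76, -0.159], [-0.621, -0.437, -0.65, 1.704], [0.0, 0.0, 0.0, 1.0]]
wedge_grip [([341.3, 186.6], 0.94), ([427.6, 237.8], 0.94), ([283.0, 310.0], 0.84), ([377.2, 199.6], 0.73)]
wedge_tip [([304.9, 175.5], 0.98), ([327.9, 234.5], 0.84), ([271.1, 274.4], 0.73), ([450.9, 255.2], 0.72)]
runner [([255.3, 220.7], 0.7)]
door_line [([259.9, 180.9], 0.63), ([192.5, 241.4], 0.56)]
mark [([260.0, 180.5], 0.72)]
cubby []
ruler_center [([339.5, 284.1], 0.93)]
remover_center [([430.4, 274.5], 0.75)]
mug [([387.0, 349.2], 0.64)]
bell [([180.4, 166.3], 0.58)]
door [([190.2, 242.3], 0.63)]
top [[424.1, 0.0, 321.7], [0.0, 424.1, 190.0], [0.0, 0.0, 1.0]] [-0.06625733  0.          0.          0.          0.        ] [[-0.026, -0.999, -0.024, 0.024], [-0.981, 0.03, -0.191, 0.542], [0.192, 0.019, -0.981, 1.199], [0.0, 0.0, 0.0, 1.0]]

[... 213 characters left out ...]

runner [([394.1, 186.6], 0.75)]
door_line [([398.6, 192.3], 0.97)]
mark [([401.5, 191.0], 0.79), ([400.8, 193.0], 0.62)]
cubby []
ruler_center [([282.9, 167.0], 0.57), ([227.6, 147.1], 0.25)]
remover_center [([228.6, 216.3], 0.59)]
mug [([227.7, 147.9], 0.82)]
bell [([459.2, 127.9], 0.76)]
door [([408.1, 121.3], 0.79)]
wrist [[290.8, 0.0, 321.2], [0.0, 290.8, 202.1], [0.0, 0.0, 1.0]] [-0.01522702  0.          0.          0.          0.        ] [[0.243, 0.97, 0.001, -0.651], [0.929, -0.233, 0.287, -0.037], [0.279, -0.069, -0.958, 0.378], [0.0, 0.0, 0.0, 1.0]]
wedge_grip []
wedge_tip [([36.1, 389.7], 0.97)]
runner []
door_line []
mark []
cubby []
ruler_center []
remover_center []
door []
1.7
```

View pics/scene0.png

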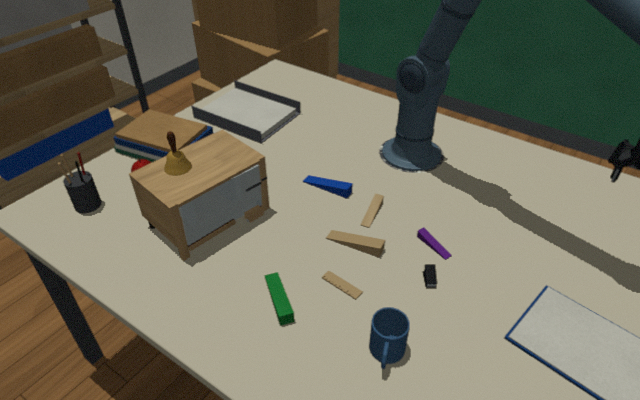

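View pics/top0.png

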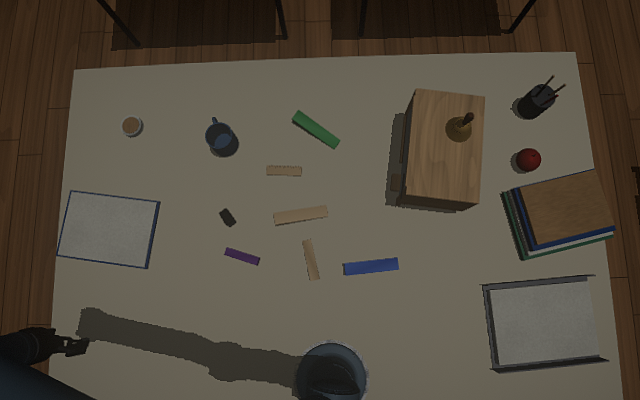

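View pics/wrist0.png

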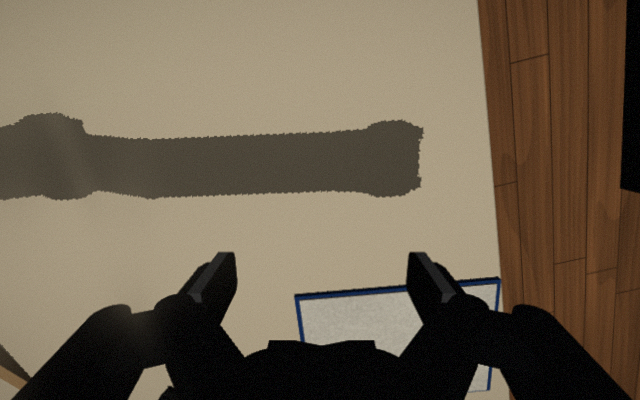

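The candidates in the top view are the large pale wedge (300,215), the smaller pale one (311,260), blue (371,266), green (316,129), purple (242,256) and the flat ruler (284,170). By the description I choose the large pale wedge at top (300,215), scene (356,241).

```bash
cat >> h.py <<'E'
from scipy.optimize import least_squares
def ray(p,uv):
    q=cv2.undistortPoints(np.array([[uv]],float),p['K'],np.array(p['dist_coeffs']))[0,0]
    T=np.array(p['camera_from_world']);R=T[:3,:3];o=-R.T@T[:3,3];d=R.T@np.array([q[0],q[1],1]);return o,d/np.linalg.norm(d)
def tri(obs):
    A=np.zeros((3,3));b=np.zeros(3);rs=[ray(p,u) for p,u in obs]
    for o,d in rs:
        M=np.eye(3)-np.outer(d,d);A+=M;b+=M@o
    x=np.linalg.solve(A,b);return x,[np.linalg.norm((np.eye(3)-np.outer(d,d))@(x-o)) for o,d in rs]
def onz(p,uv,z):
    o,d=ray(p,uv);return o+d*(z-o[2])/d[2]
def proj(p,X):
    T=np.array(p['camera_from_world']);return cv2.projectPoints(np.array(X,float).reshape(-1,3),cv2.Rodrigues(T[:3,:3])[0],T[:3,3],p['K'],np.array(p['dist_coeffs']))[0][:,0]
E
python3 - <<'E'
from h import *
s=camera_params('scene');t=camera_params('top')
im=cv2.imread('pics/scene0.png');a=cv2.resize(im[130:300,180:420],None,fx=3,fy=3,interpolation=cv2.INTER_CUBIC)
a=cv2.convertScaleAbs(a,alpha=1.3);cv2.imwrite('pics/sc1.png',a)
for n in ['wedge_grip','wedge_tip']:
  for c in ['scene','top']:
    p=camera_params(c);
    if 1:
      read_camera(c)
      for d in tip_of(c,n): print(n,c,np.round(d['at'],1),round(d['confidence'],2),np.round(onz(p,d['at'],.0145 if 'grip' in n else .002),3))
print(tri([(s,(255.3,220.7)),(t,(394.1,186.6))]),tri([(s,(260,180.7)),(t,(401,191.5))]))
E
```

```text
wedge_grip scene [423.8 237.9] 0.89 [0.359 0.227 0.014]
wedge_grip scene [339.  188.2] 0.76 [ 0.316 -0.083  0.014]
wedge_grip scene [285.1 311.6] 0.67 [0.773 0.071 0.014]
wedge_grip scene [376.8 198.8] 0.58 [0.291 0.037 0.014]
wedge_grip top [314.2 272.8] 0.95 [0.303 0.038 0.014]
wedge_grip top [287.2 220.9] 0.81 [0.458 0.115 0.014]
wedge_grip top [253.4 257.1] 0.76 [0.353 0.218 0.014]
wedge_grip top [354.4 271.2] 0.62 [ 0.304 -0.081  0.014]
wedge_tip scene [271.  274.2] 0.84 [ 0.695 -0.038  0.002]
wedge_tip scene [364.1 226.1] 0.72 [0.403 0.063 0.002]
wedge_tip scene [448.7 257.2] 0.72 [0.374 0.31  0.002]
wedge_tip scene [303.5 177.4] 0.68 [ 0.323 -0.214  0.002]
wedge_tip top [334.1 148.8] 0.95 [ 0.683 -0.033  0.002]
wedge_tip top [401.  264.2] 0.74 [ 0.321 -0.22   0.002]
wedge_tip top [226.6 246.5] 0.66 [0.387 0.302 0.002]
wedge_tip top [328.3 211.5] 0.62 [ 0.485 -0.009  0.002]
wedge_tip top [304.1 237.2] 0.56 [0.409 0.066 0.002]
(array([ 0.55804776, -0.21428698, -0.00888902]), [np.float64(0.0005544017637267187), np.float64(0.000554401763726798)]) (array([ 0.51971907, -0.21466602,  0.11482595]), [np.float64(0.0007255356100760852), np.float64(0.0007255356100760892)])
```

View pics/sc1.png

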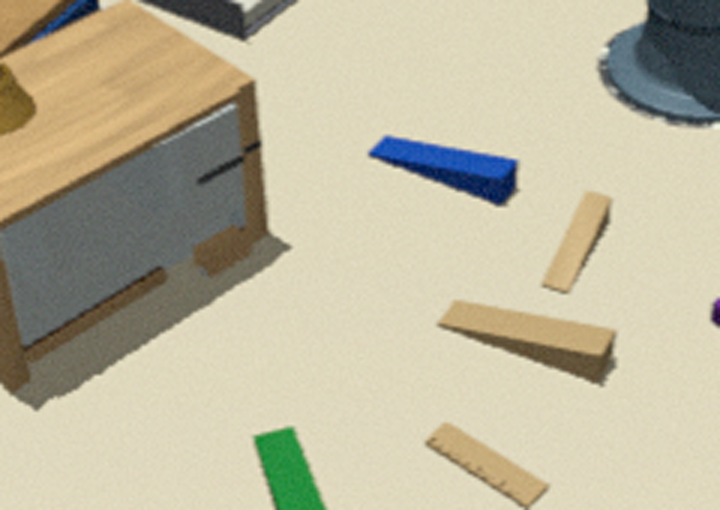

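The crop at (527,340) shows the large pale wedge, thin end left toward the cubby and butt right; the small pale one at (577,240) is the look-alike. Next are wrist views of the wedge and the cubby front.

```bash
cat >> h.py <<'E'
from scipy.spatial.transform import Rotation as Ro
def quat(u,tilt=0.):
    # tool x along horizontal dir u (2d), z down; tilt leans fingertips toward -u
    u=np.array([u[0],u[1],0.]);u/=np.linalg.norm(u)
    z=np.array([0,0,-1.])*np.cos(tilt)-u*np.sin(tilt); x=u*np.cos(tilt)-np.array([0,0,1.])*np.sin(tilt)
    return Ro.from_matrix(np.c_[x,np.cross(z,x),z]).as_quat()
E
python3 - <<'E'
from h import *
for u in [(-.213,.977),(0,1)]:
  print(inverse_kinematics([.46,.105,.15],quat(u)))
print(inverse_kinematics([.56,-.14,.022],quat((0,1))))
for tl in [.4,.6,.8]:
  print(tl,inverse_kinematics([.54,-.0,.2],quat((0,1),tl)))
u=(-.213,.977)
move_ptp([.46,.14,.2],quat(u))
print(read_time_s())
p=camera_params('wrist');cap('wrist','w1.png')
for n,z in [('wedge_grip',.0145),('wedge_tip',.002)]:
  for d in tip_of('wrist',n): print(n,np.round(d['at'],1),round(d['confidence'],2),np.round(onz(p,d['at'],z),4))
move_ptp([.54,.0,.2],quat((0,1),.6))
p=camera_params('wrist');cap('wrist','w2.png');np.save('w2.npy',p,allow_pickle=True)
for n in ['runner','door_line','mark']:
  for d in tip_of('wrist',n): print(n,np.round(d['at'],1),round(d['confidence'],2))
print(read_time_s())
E
```

```text
[-0.89061793  0.19401231  0.6335016   2.12967064 -0.15110373  0.86053828
  0.0474856 ]
[-0.90499404  0.19579091  0.64973095  2.13020016 -0.15582321  0.86079621
 -0.16248578]
[-0.47196272  0.72469656  0.81743468  1.94074118 -0.73575191  0.80443943
  0.7623802 ]
0.4 [-0.88894567  0.3394451   0.70686846  1.92917147  0.20127303  1.04190458
 -0.31165279]
0.6 [-0.95422355  0.41300301  0.69317931  1.916458    0.35331313  1.10466307
 -0.47318867]
0.8 [-1.04243373  0.52354946  0.73169233  1.90115603  0.44364441  1.16768603
 -0.57617372]
4.175
wedge_grip [549.2 299.5] 0.96 [0.7707 0.0615 0.0145]
wedge_grip [173.6 238. ] 0.93 [0.3076 0.0448 0.0145]
wedge_grip [231.   77.7] 0.82 [0.3503 0.23   0.0145]
wedge_grip [325.4 204.3] 0.56 [0.4701 0.1226 0.0145]
wedge_tip [319.8 293.4] 0.82 [0.4903 0.0012 0.002 ]
wedge_tip [173.9 392.4] 0.69 [ 0.319 -0.208  0.002]
wedge_tip [258.7 234.9] 0.58 [0.4016 0.0643 0.002 ]
runner [338.  216.3] 0.57
door_line [307.7 279.7] 0.92
mark [303.6 287.7] 0.84
5.2167
```

View pics/w1.png

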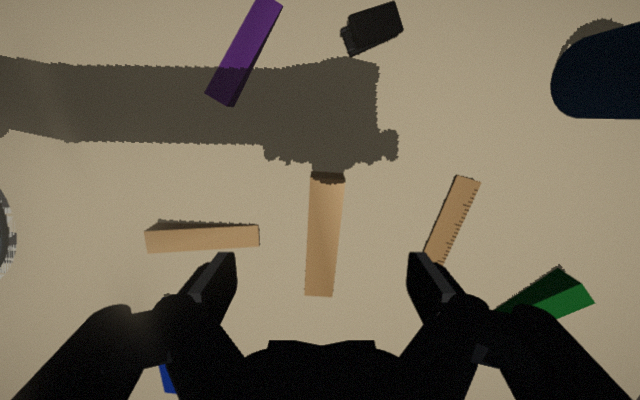

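View pics/w2.png

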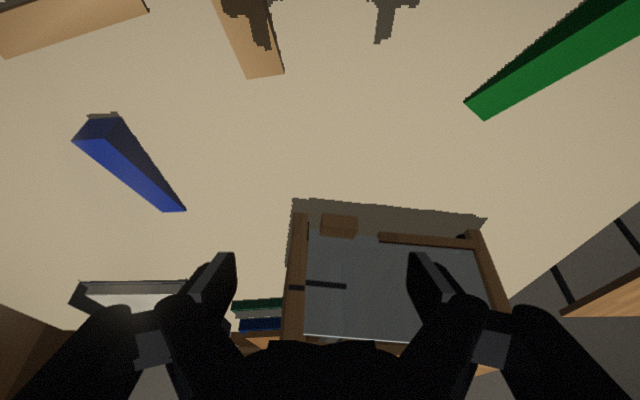

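Run:
```python
import cv2,numpy as np
im=cv2.imread('pics/w1.png')[160:310,270:380];a=cv2.convertScaleAbs(cv2.resize(im,None,fx=4,fy=4,interpolation=cv2.INTER_CUBIC),alpha=1.5)
b=cv2.imread('pics/w2.png')[190:310,270:380];b=cv2.convertScaleAbs(cv2.resize(b,None,fx=5,fy=5,interpolation=cv2.INTER_CUBIC),alpha=2)
cv2.imwrite('pics/z1.png',a);cv2.imwrite('pics/z2.png',b)
```

```text
(no output)
```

View pics/z1.png

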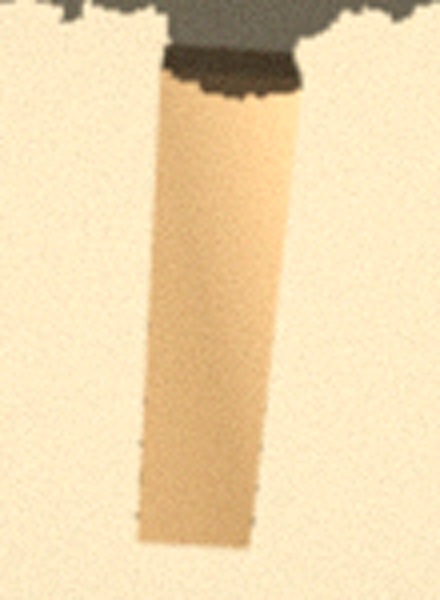

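View pics/z2.png

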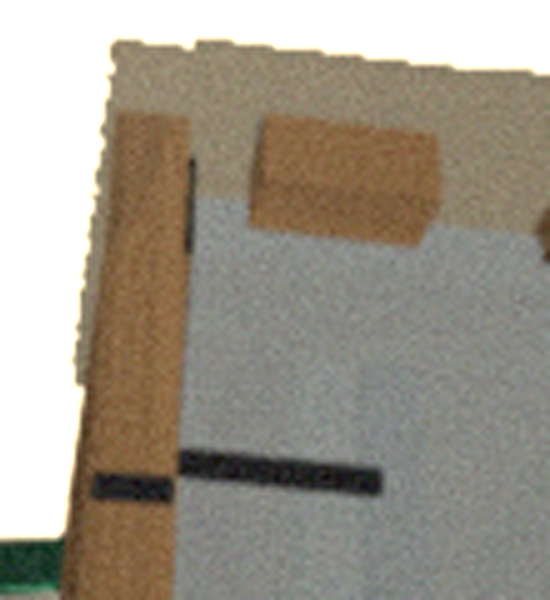

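Crop z1 shows the wedge with its thin edge at wrist (304.5,295)-(332,297) and its butt base at (311,171)-(344,172.5). Crop z2 shows the frame strip's door-side end at (304.6,287.8), the door strip's end at (306,282.6), still below the mark, and the runner block at about (339,225).

Run:
```python
import cv2,numpy as np
im=cv2.imread('pics/scene0.png')[125:255,125:275];a=cv2.convertScaleAbs(cv2.resize(im,None,fx=5,fy=4.5,interpolation=cv2.INTER_CUBIC),alpha=1.6)
a=cv2.convertScaleAbs(cv2.resize(im,None,fx=4,fy=4,interpolation=cv2.INTER_CUBIC),alpha=1.6)
b=cv2.imread('pics/top0.png')[80:220,380:500];b=cv2.convertScaleAbs(cv2.resize(b,None,fx=4,fy=4,interpolation=cv2.INTER_CUBIC),alpha=1.6)
cv2.imwrite('pics/z3.png',a);cv2.imwrite('pics/z4.png',b)
```

```text
(no output)
```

View pics/z3.png

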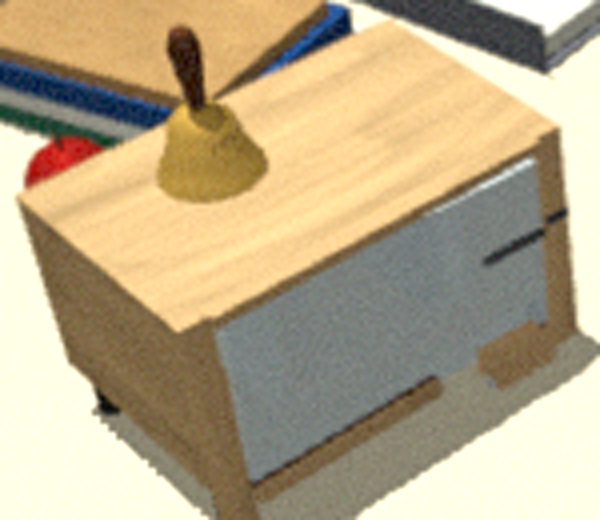

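View pics/z4.png

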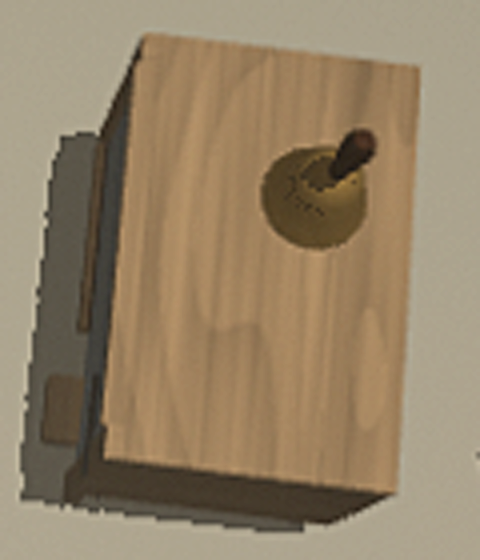

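```bash
cat > fit.py <<'E'
from h import *
s=camera_params('scene');t=camera_params('top');w=np.load('w2.npy',allow_pickle=True).item()
sc=[(225,130.5,-150,-90),(264.5,157.5,-150,9),(170.5,207.5,150,9),(130,174.5,150,-90)]
tc=[(416.5,88.5,150,9),(485,96.75,150,-90),(479,203.25,-150,-90),(405.75,194.5,-150,9)]
def f(q,full=False):
    x,y,a,dz,yf=q;r=[]
    R=np.array([[np.cos(a),-np.sin(a)],[np.sin(a),np.cos(a)]])
    for p,L in ((s,sc),(t,tc)):
        X=[[*(R@[c[2]/1e3,(yf if c[3]==9 else c[3]/1e3)]+[x,y]),.192+dz] for c in L]
        r.append(proj(p,X)-np.array([c[:2] for c in L]))
    r=np.concatenate(r)
    return r if full else np.r_[r.ravel(),(dz/.002),(yf-.097)/.004]
o=least_squares(f,[.66,-.3,0,0,.095]);print(np.round(o.x,4),np.round(f(o.x,1),1).tolist())
print('sd',np.round(np.sqrt(np.diag(np.linalg.inv(o.jac.T@o.jac))),4))
a=o.x[2];R=np.array([[np.cos(a),-np.sin(a)],[np.sin(a),np.cos(a)]])
M,e=tri([(w,(304.6,287.8)),(s,(261.2,179.7))]);print('mark',M,e,'cubby frame',R.T@(M[:2]-o.x[:2]))
D,e=tri([(w,(306,282.6)),(s,(259.8,182.5))]);print('door_line',D,e)
# block front top edge at z=.05 ; 
L=onz(w,(270+258/5,190+180/5),.05);Rr=onz(w,(270+440/5,190+198/5),.05);print('block top front',L,Rr,'yaw',np.arctan2((Rr-L)[1],(Rr-L)[0]))
print('runner est', M[:2]+R@[.044,.008], M[2]-.101)
# line of strip/door yaw, wedge
import os
E
python3 fit.py
python3 - <<'E'
from h import *
# wedge fit: recompute wrist params of w1 unavailable -> reconstruct from w1 pose
E
grep -n "" /dev/null
```

```text
[ 0.6284 -0.3335 -0.1617 -0.0036  0.0989] [[-2.3, -1.3], [0.0, -1.8], [-1.6, -0.2], [-1.1, -1.1], [-1.0, 0.3], [-1.3, 0.7], [-2.0, 1.0], [-0.6, 0.4]]
sd [0.001  0.0016 0.006  0.0013 0.0019]
mark [ 0.51923798 -0.21134194  0.11848601] [np.float64(0.0010432166786318682), np.float64(0.0010432166786320319)] cubby frame [-0.12738203  0.10295888]
door_line [ 0.5210468  -0.21583087  0.1088732 ] [np.float64(5.172738101821244e-06), np.float64(5.172738101809803e-06)]
block top front [ 0.54059562 -0.17605734  0.05      ] [ 0.58793711 -0.18423618  0.05      ] yaw -0.1710738301225082
runner est [ 0.563952   -0.21053146] 0.01748600980970144
```

```bash
cat > wfit.py <<'E'
from h import *
w=dict(np.load('w2.npy',allow_pickle=True).item())
def Tm(p,q):
    T=np.eye(4);T[:3,:3]=Ro.from_quat(q).as_matrix();T[:3,3]=p;return T
print(read_eef_pos(),read_tcp_rot(),read_time_s())
C=np.array(w['camera_from_world'])@Tm(read_eef_pos(),read_tcp_rot())
w['camera_from_world']=C@np.linalg.inv(Tm([.46,.14,.2],quat((-.213,.977))))
px=np.array([(304.5,295.25),(332.25,296.75),(311.25,171.25),(344.25,172.5),(310.5,177.5),(345.25,181.5)])
def f(q):
    x,y,a=q;m=np.array([-np.sin(a),np.cos(a)]);l=np.array([np.cos(a),np.sin(a)]) # m: tip->butt
    P=[]
    for sx,dy,z in [(-1,0,.004),(1,0,.004),(-1,.16,0),(1,.16,0),(-1,.16,.036),(1,.16,.036)]:
        P.append([*(np.array([x,y])+l*sx*.018+m*dy),z])
    return (proj(w,P)-px).ravel()
o=least_squares(f,[.487,-.005,.21],loss='soft_l1');print(o.x,np.round(f(o.x),1))
x,y,a=o.x;print('grip',x-.126*np.sin(a),y+.126*np.cos(a))
E
python3 wfit.py
```

```text
[5.39532845e-01 3.36715273e-04 2.00260425e-01] [ 0.67573782  0.67577774 -0.20815087  0.20826923] 5.2167
[ 0.48828494 -0.00382179  0.1488127 ] [-0.3  0.3  0.2  0.5  0.3 -0.3 -0.9  0.6 -0.2  0.1  0.7 -1.6]
grip 0.46960367377256607 0.12078563759335896
```

Run:
```python
from h import *
w=camera_params('wrist')
a=.1488;m=np.array([-np.sin(a),np.cos(a)]);g=np.array([.4883,-.0038])+m*.134
q=quat(m);print(g)
move_gripper(.062,60)
move_ptp([*g,.10],q)
print(read_ft_force(),read_time_s())
movel([*g,.023],q,speed=.08)
print(read_ft_force(),read_eef_pos(),read_time_s())
cap('wrist','w3.png')
move_gripper(.02,50)
print(read_finger_gap(),read_ft_force(),read_eef_pos(),read_time_s())
cap('wrist','w4.png')
```

```text
[0.4684343  0.12871926]
[-0.50346981  0.72819252  1.1146698 ] 6.325
[-0.20865636  0.22047399  0.18440028] [0.46900159 0.12885177 0.02344202] 7.4417
0.03520882773761099 [ 0.31964513 -0.08863714  3.23946914] [0.46922651 0.12900172 0.02369022] 7.8417
```

View pics/w4.png

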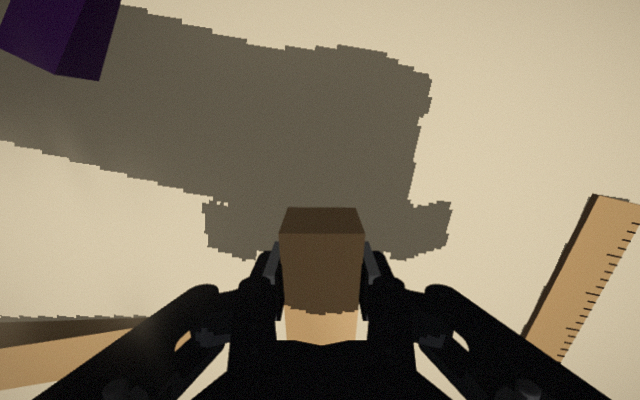

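The wedge is held (gap 35.2 mm), its butt showing at (320,260) between the pads. I'll lift it and carry it to a staging spot in front of the runner.

Run:
```python
from h import *
b=-.165;n=np.array([-np.sin(b),np.cos(b)]);r=np.array([.564,-.2105])
p=read_eef_pos();movel([p[0],p[1],.055],speed=.1)
T=r+n*.184;print(T)
movel([*T,.055],quat(n),speed=.15)
print(read_ft_force(),read_eef_pos(),read_time_s())
w=camera_params('wrist');cap('wrist','w5.png');np.save('w5.npy',w,allow_pickle=True)
cap('scene','s5.png');cap('top','t5.png')
im=cv2.imread('pics/s5.png')[130:290,180:380];cv2.imwrite('pics/s5z.png',cv2.convertScaleAbs(cv2.resize(im,None,fx=3.6,fy=3.6,interpolation=cv2.INTER_CUBIC),alpha=1.5))
print(proj(camera_params('top'),[[*r,.015],[*(r+n*.05),.05]]))
im=cv2.imread('pics/t5.png')[140:260,310:450];cv2.imwrite('pics/t5z.png',cv2.convertScaleAbs(cv2.resize(im,None,fx=4.5,fy=4.5,interpolation=cv2.INTER_CUBIC),alpha=1.6))
```

```text
[ 0.59422243 -0.02899902]
[-0.58667809 -0.22110448 -0.24456854] [ 0.59358342 -0.02753838  0.05472867] 9.85
[[393.71772708 183.26880554]
 [378.6248441  178.62039297]]
```

View pics/w5.png

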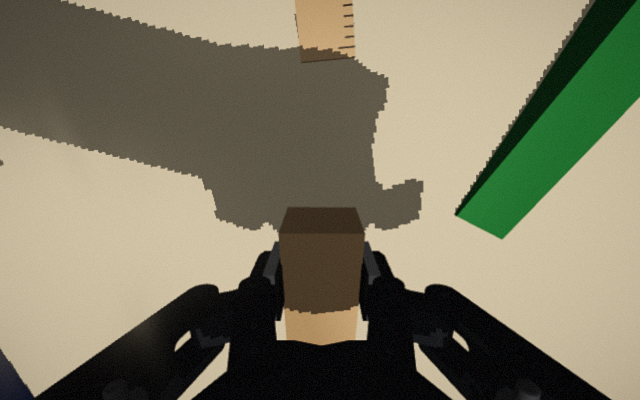

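View pics/s5z.png

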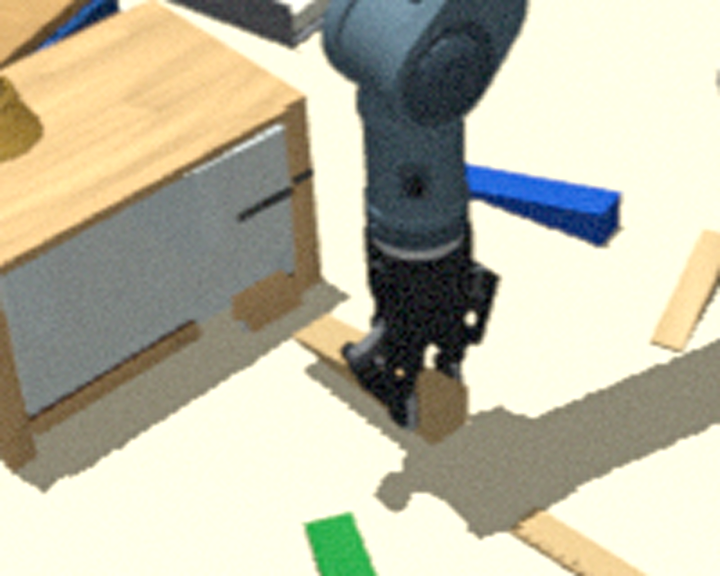

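View pics/t5z.png

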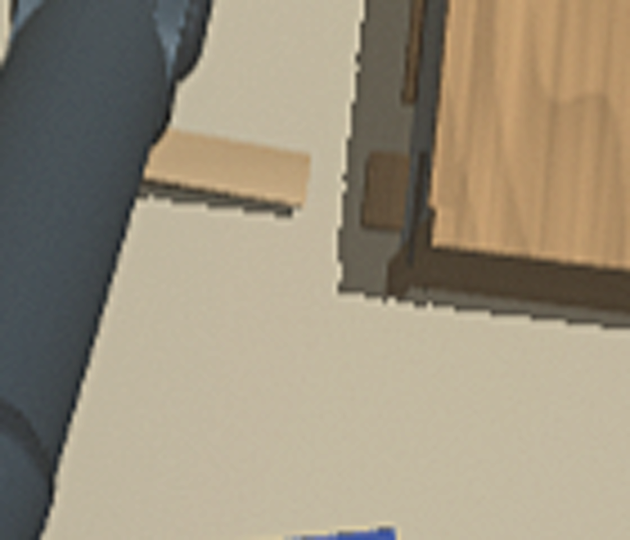

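Run:
```python
from h import *
t=camera_params('top');b=-.165;n=np.array([-np.sin(b),np.cos(b)]);l=np.array([n[1],-n[0]])
r=np.array([.564,-.2105])
for nm,u,z in [('tipL',(379.1,174.9),.035),('tipR',(376.7,186.7),.035),('bL',(391.3,173.8),.045),('bR',(390,190.2),.045)]:
    X=onz(t,u,z)[:2];print(nm,X,'rel runner: lat %.4f out %.4f'%((X-r)@l,(X-r)@n))
w=np.load('w2.npy',allow_pickle=True).item()
for u in [(270+258/5,190+180/5),(270+440/5,190+198/5),(270+250/5,190+228/5),(270+420/5,190+245/5)]:
  X=onz(w,u,.045)[:2];print((X-r)@l,(X-r)@n)
# predicted tip from TCP
p=np.array(read_eef_pos());print('tip pred',((p[:2]-n*.134)-r)@l,((p[:2]-n*.134)-r)@n)
```

```text
tipL [ 0.58690509 -0.16498348] rel runner: lat 0.0151 out 0.0487
tipR [ 0.55094407 -0.15593058] rel runner: lat -0.0218 out 0.0517
bL [ 0.58687527 -0.20034748] rel runner: lat 0.0209 out 0.0138
bR [ 0.53718263 -0.19363506] rel runner: lat -0.0292 out 0.0122
-0.02753414754578009 0.02290869841166451
0.02165011463316155 0.02260995788482628
-0.025845078578300994 -0.0004011585307512805
0.02231780763735936 -0.0011809963445013746
tip pred -0.0006123073800732966 0.05105977403115193
```

Run:
```python
from h import *
b=-.165;n=np.array([-np.sin(b),np.cos(b)]);l=np.array([n[1],-n[0]]);r=np.array([.564,-.2105])
T=r+n*.184-l*.001;q=quat(n)
movel([*T,.0255],q,speed=.08);print(read_ft_force(),read_eef_pos())
move_gripper(.048);print(read_ft_force(),read_eef_pos())
movel([*T,.0265],q,speed=.05);pause(.2);print('free',read_ft_force(),read_eef_pos())
move_gripper(.02,50);pause(.2);print('gripped',read_finger_gap(),read_ft_force(),read_eef_pos(),read_time_s())
```

```text
[-0.62736552 -0.1651901  -1.79844822] [ 0.59240036 -0.02892101  0.02431442]
[ 0.06415084 -0.2954242   1.32807771] [ 0.5933518  -0.02892143  0.02555726]
free [ 0.62419495 -0.68746335 -0.67831824] [ 0.59323688 -0.02881632  0.02651703]
gripped 0.03481739712460317 [ 0.23555569 -0.91126346  2.70423381] [ 0.5936531  -0.02891898  0.02680605] 11.7083
```

```bash
cat >> h.py <<'E'
b=-.165;n=np.array([-np.sin(b),np.cos(b)]);l=np.array([n[1],-n[0]]);r=np.array([.564,-.2105]);Q=quat(n)
def F(k=4):
    v=[]
    for i in range(k):
        v.append(read_ft_force()); pause(.01)
    f=np.mean(v,0);return f[:2]@n,f[:2]@l,f[2]
def go(d,z=.0268,speed=.05,lat=-.001):
    movel([*(r+n*d+l*lat),z],Q,speed=speed)
E
python3 - <<'E'
from h import *
go(.140,speed=.06)
print(np.round(F(),2),read_eef_pos(),read_time_s())
for d in np.arange(.135,.105,-.005):
    go(d,speed=.04);f=F();p=np.array(read_eef_pos());print(round(d,4),'act',round((p[:2]-r)@n,4),round((p[:2]-r)@l,4),round(p[2],4),np.round(f,2))
    if f[0]>4: break
print(read_time_s())
cap('scene','s6.png');cap('top','t6.png')
im=cv2.imread('pics/s6.png')[150:270,220:350];cv2.imwrite('pics/s6z.png',cv2.convertScaleAbs(cv2.resize(im,None,fx=4.6,fy=4.6,interpolation=cv2.INTER_CUBIC),alpha=1.5))
im=cv2.imread('pics/t6.png')[140:240,340:450];cv2.imwrite('pics/t6z.png',cv2.convertScaleAbs(cv2.resize(im,None,fx=5,fy=5,interpolation=cv2.INTER_CUBIC),alpha=1.6))
E
```

```text
[-1.94 -0.4   2.38] [ 0.58563272 -0.07382872  0.02678946] 12.625
0.135 act 0.1354 -0.0009 0.0268 [ 0.02 -0.07  2.4 ]
0.13 act 0.1298 -0.0009 0.0268 [0.84 0.29 2.26]
0.125 act 0.124 -0.0011 0.0268 [-0.15 -0.02  2.48]
0.12 act 0.119 -0.0011 0.0268 [-0.11  0.1   2.63]
0.115 act 0.1141 -0.0011 0.0268 [-0.56  0.3   2.07]
0.11 act 0.1092 -0.0011 0.0268 [-0.3   0.39  2.14]
0.105 act 0.1058 -0.0009 0.0268 [2.86 0.08 1.9 ]
14.7833
```

View pics/s6z.png

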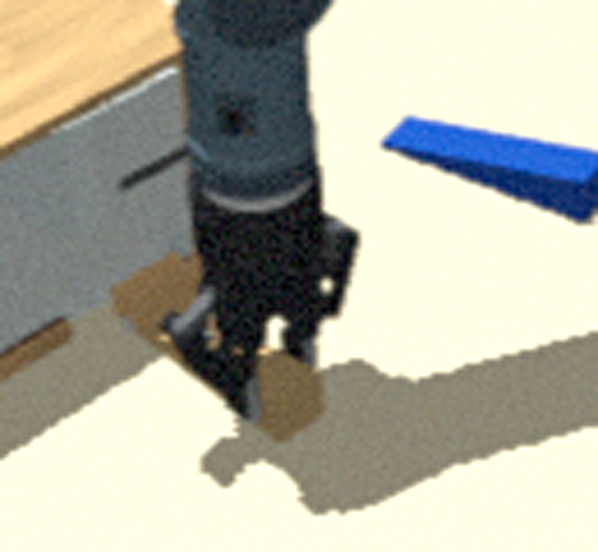

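View pics/t6z.png

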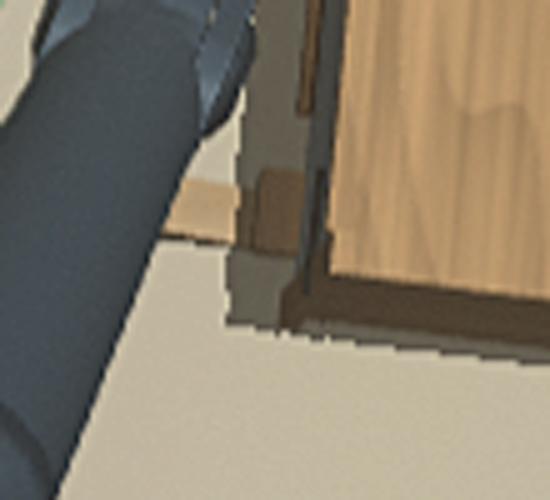

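Scene and top views show the tip under the block and well centred, with wedge edges at crop rows 180-243 inside the block's 168-255. Contact force has begun, so I'll push on in force-watched steps.

```bash
cat > push.py <<'E'
from h import *
import sys
d0,d1,st,lim=map(float,sys.argv[1:5])
for d in np.arange(d0,d1-1e-6,-st):
    go(d,speed=.03);f=F();p=np.array(read_eef_pos());print(round(d,4),'act',round((p[:2]-r)@n,4),round((p[:2]-r)@l,4),round(p[2],4),np.round(f,2))
    if f[0]>lim: print('LIM');break
print(read_time_s())
E
python3 push.py .102 .078 .003 9.5
```

```text
0.102 act 0.1028 -0.0009 0.0268 [4.36 0.3  1.52]
0.099 act 0.0991 -0.0009 0.0268 [3.71 0.88 1.97]
0.096 act 0.0958 -0.001 0.0268 [3.68 0.55 1.56]
0.093 act 0.0927 -0.0011 0.0268 [3.45 0.01 2.59]
0.09 act 0.0897 -0.0011 0.0268 [ 3.26 -0.09  1.93]
0.087 act 0.0868 -0.0011 0.0268 [3.74 0.42 1.8 ]
0.084 act 0.0838 -0.001 0.0268 [3.63 0.5  1.78]
0.081 act 0.0808 -0.001 0.0268 [3.96 0.23 1.35]
0.078 act 0.0778 -0.0011 0.0268 [3.75 0.64 1.89]
17.4333
```

```bash
python3 push.py .0765 .064 .0007 9
python3 - <<'E'
from h import *
cap('scene','s7.png')
im=cv2.imread('pics/s7.png')[150:270,220:350];cv2.imwrite('pics/s7z.png',cv2.convertScaleAbs(cv2.resize(im,None,fx=4.6,fy=4.6,interpolation=cv2.INTER_CUBIC),alpha=1.8))
E
```

```text
0.0765 act 0.0766 -0.0011 0.0268 [ 4.29 -0.13  2.32]
0.0758 act 0.0762 -0.0011 0.0268 [4.64 0.35 1.89]
0.0751 act 0.0754 -0.001 0.0268 [5.03 0.2  1.73]
0.0744 act 0.0746 -0.001 0.0268 [5.11 0.29 2.06]
0.0737 act 0.0739 -0.001 0.0268 [4.78 0.13 2.36]
0.073 act 0.0732 -0.001 0.0268 [ 4.78 -0.06  2.37]
0.0723 act 0.0725 -0.001 0.0268 [5.21 0.07 2.11]
0.0716 act 0.0717 -0.001 0.0268 [ 5.18 -0.44  2.37]
0.0709 act 0.0709 -0.001 0.0268 [4.82 0.21 2.22]
0.0702 act 0.0701 -0.001 0.0268 [ 4.8  -0.2   2.05]
0.0695 act 0.0694 -0.001 0.0268 [ 4.75 -0.3   2.12]
0.0688 act 0.0693 -0.001 0.0268 [ 5.42 -0.23  1.84]
0.0681 act 0.0692 -0.001 0.0268 [ 6.47 -0.4   2.48]
0.0674 act 0.0691 -0.001 0.0268 [ 7.26 -0.67  3.24]
0.0667 act 0.0691 -0.001 0.0268 [ 8.09 -0.19  2.93]
0.066 act 0.069 -0.001 0.0268 [ 9.32 -0.35  3.15]
LIM
21.9667
```

View pics/s7z.png

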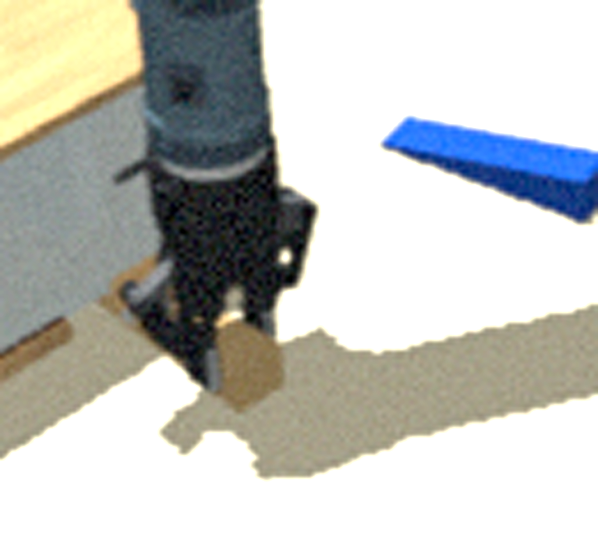

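The stop shows as a sharp knee at 0.0693 m after about 36.7 mm of travel (7.3 mm lift). I'll press on to about 13.5 N.

```bash
python3 push.py .0653 .058 .0005 13.2
python3 - <<'E'
from h import *
pause(.3);print(np.round(F(10),2))
E
```

```text
0.0653 act 0.069 -0.0011 0.0268 [ 9.15 -0.35  3.34]
0.0648 act 0.069 -0.0011 0.0268 [10.41 -0.68  4.08]
0.0643 act 0.0689 -0.0011 0.0268 [10.73 -0.73  4.08]
0.0638 act 0.0689 -0.0011 0.0268 [11.44 -1.07  4.5 ]
0.0633 act 0.0688 -0.001 0.0268 [11.94 -1.46  4.57]
0.0628 act 0.0688 -0.0011 0.0268 [12.37 -1.22  5.18]
0.0623 act 0.0688 -0.0011 0.0268 [13.21 -1.24  4.87]
LIM
24.0
[13.32 -1.57  4.83]
```

Run:
```python
from h import *
for d in (.0645,.0668):
    go(d,speed=.02);print(np.round(F(),2),round((np.array(read_eef_pos())[:2]-r)@n,4))
p=np.array(read_eef_pos())
move_gripper(.050);pause(.2)
p2=np.array(read_eef_pos());print('opened',np.round(F(),2),round((p2[:2]-r)@n,4),p2-p,read_finger_gap())
cap('wrist','w8.png')
movel([p2[0],p2[1],.09],speed=.08)
p3=np.array(read_eef_pos())
movel([*(p3[:2]+n*.10),.16],speed=.15)
move_ptp([.54,.0,.2],quat((0,1),.6))
pause(.2);print(read_time_s(),read_ft_force())
cap('wrist','w9.png');w=camera_params('wrist');np.save('w9.npy',w,allow_pickle=True)
bb=cv2.imread('pics/w9.png')[170:310,260:390];cv2.imwrite('pics/w9z.png',cv2.convertScaleAbs(cv2.resize(bb,None,fx=4.2,fy=4.2,interpolation=cv2.INTER_CUBIC),alpha=2))
cap('scene','s9.png')
im=cv2.imread('pics/s9.png')[140:260,200:330];cv2.imwrite('pics/s9z.png',cv2.convertScaleAbs(cv2.resize(im,None,fx=4.6,fy=4.6,interpolation=cv2.INTER_CUBIC),alpha=1.5))
```

```text
[10.34 -0.72  4.1 ] 0.0688
[ 7.52 -0.8   3.21] 0.0689
opened [-0.19 -0.1   0.21] 0.0657 [-5.55852930e-04 -3.11420425e-03 -8.22393751e-06] 0.04997063019832568
28.3 [-0.29329104 -0.33982892  0.52551883]
```

View pics/w9z.png

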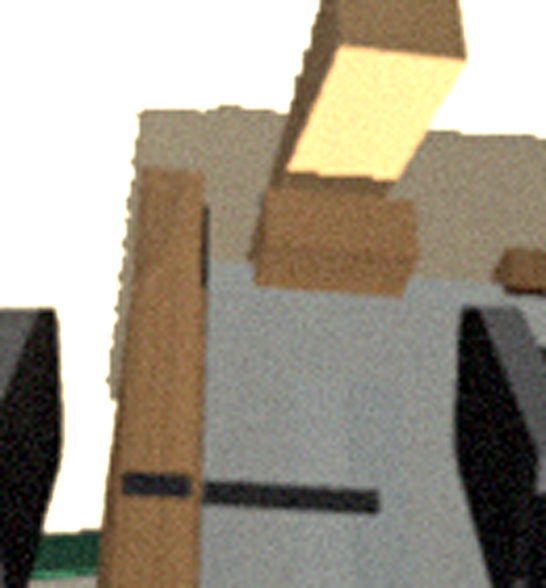

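View pics/s9z.png

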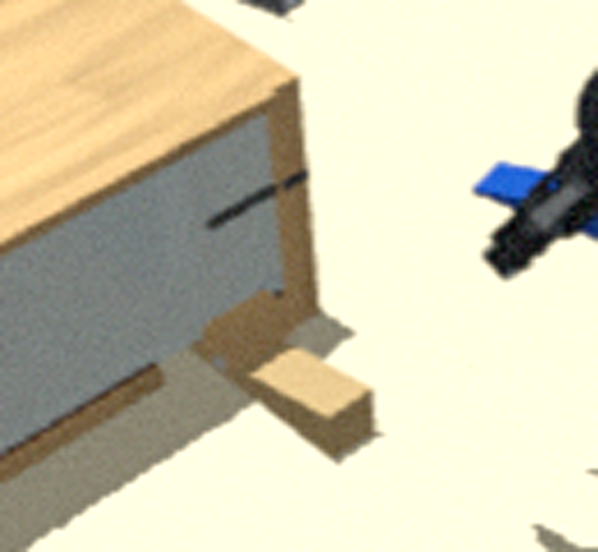

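Crop w9z shows the door strip (205,491) in line with the frame strip (190,487), following the same slope. The wedge sits squarely under the block, and the gripper is clear at 0 N. I'll check the bystanders, then hand in.

Run:
```python
from h import *
a=cv2.imread('pics/s9.png').astype(int);c=cv2.imread('pics/scene0.png').astype(int)
for nm,(u,v) in dict(ruler=(342,285),small=(372,210),purple=(434,243),remover=(430,275),mug=(388,335),green=(279,298),bell=(178,160)).items():
    print(nm,round(abs(a-c)[v-18:v+18,u-18:u+18].mean(),1))
t=camera_params('scene')
sign_off();print(read_time_s())
```

```text
ruler 20.4
small 7.1
purple 50.9
remover 32.2
mug 5.1
green 6.3
bell 6.0
the job is handed in; nothing more can be done
the job is handed in; nothing more can be done
```

View pics/s9.png

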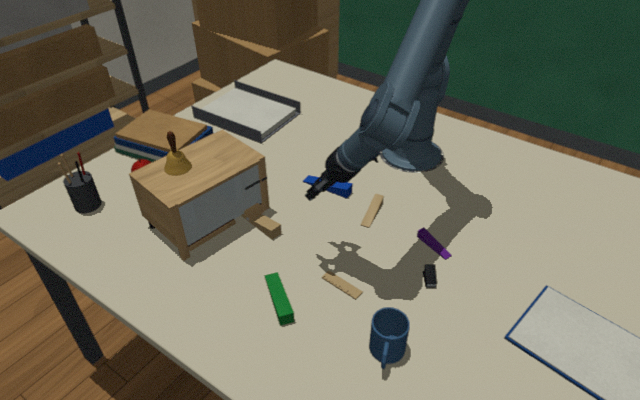

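I slid the large pale birch wedge under the runner, flat and thin end first, and pushed until the door met its stop. I then let go and handed the job in, at about 28 s on the robot's clock.

- **Stop:** it showed as a clear knee after about 37 mm of travel from first contact, about 7.3 mm of lift. Pushing took about 4–5 N while the door rose, and I pressed on to 13.3 N at the stop.
- **Release:** I eased the push back to 7.5 N, then opened the gripper and withdrew. The wrist force then read about 0 N.
- **Level:** the last wrist picture shows the door strip level with the frame strip, by eye perhaps 0.5–1 mm high. About 0.3 mm of that is expected at the stop. The wedge sat squarely under the block.
- **Bystanders:** the pixel comparison rose around the ruler, the remover and the purple look-alike. The last scene picture shows the arm's shadow at or near all three. Each stands at its first pixel position, and so do the mug, the bell and the other look-alikes.
- **Not checked:** I did not test how tight the wedge holds after release; I rely on the 13.3 N push.

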